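# Feel the gap of a brake-pad stand with a feeler blade

## Task

Lift the wooden offcut off the brake-pad stand and lay it flat on the rubber mat without dropping it. Then take the feeler blade by its handle out of the wooden block, slide it upright, tip first, down between the stand's two steel plates until it drags snugly on both, without forcing it tight or running it down onto the floor of the stand. Finish with the blade still gripped and held still at that depth, and leave everything else on the bench where it stands.

Things in the scene. Friction and masses are not known exactly. Their poses are not given: they have to be found in the camera images.
- stand: brake-pad stand fixed to the bench: dark steel base 110 (x) x 170 (y) x 15 mm carrying an aluminium head with two upright steel plates. Origin: centre of the base's underside, z up. Its y axis runs across the gap between the plates, x along the gap.
- head: aluminium head that floats up to 6 mm either way along the stand's y on rods (about 0.3 N of friction), so the gap centres itself on the blade. Axes as the stand; origin at the stand's origin, but moving with the head. Its floor, below the gap, is 30 mm above the bench.
- fixed_plate: steel plate on the -y side of the gap, clamped to the head 0 to 3.2 mm further back (to -y) each time; axes as the head, origin that much to -y of the head's. 50 mm along x, 8 mm thick, 40 to 110 mm above the bench. Its face is 0.3 mm to -y of the origin at 40 mm up, leans away from the gap by 0.08 rad up to 100 mm, then flares out 30 degrees to a flat top 14 mm wide.
- sprung_plate: mirror image of the fixed plate on the +y side, face 0.3 mm to +y of its own origin at 40 mm up. A spring holds it towards the gap: moving it back along +y takes 2.5 N plus 4 N per mm. Its origin lies at the head's when not pushed back.
- gap (a point): point on the head, middle of the plates along x, 110 mm above the bench, at the height of the flat plate tops. Gap there 24 to 28 mm, 10 to 13.5 mm at 100 mm up, narrowing 0.16 mm per mm to 0.6 to 3.8 mm at 40 mm up. The blade touches both plates with its tip 68 to 47 mm above the bench; a few mm deeper it is snug, felt as roughly 3 to 7 N of upward drag.
- offcut: plain wooden offcut 30 (x) x 90 (y) x 40 (z) mm, 75 g, at first lying across the flat tops of both plates (underside 110 mm above the bench), roughly square to the gap and covering it. Origin: centre of its underside.
- offcut_center (a point): centre of the offcut, 20 mm above its origin
- mat: flat black rubber mat fixed to the bench, 190 (x) x 140 (y) x 3 mm, to the left or right of the stand. Origin: centre of its underside.
- block: dark wooden block fixed to the bench, 60 (x) x 80 (y) x 100 mm tall, on the side of the stand opposite the mat, with one slot 27 (x) x 8 (y) mm right through from the top, which holds the feeler blade. Origin: centre of its underside.
- feeler: feeler blade standing tip down in the block's slot: flat steel blade 24 (x) x 5 (y) mm, 90 mm long below the handle, with a black handle 30 (x) x 16 (y) x 50 (z) mm on top; 90 g. Origin: centre of the blade's tip (its lowest end, 10 mm above the bench in the block), z up towards the handle: handle from 90 to 140 mm above the origin; the blade's thickness lies along y.
- can_tall: closed aluminium spray can, 52 mm across, 170 mm tall; a bystander to leave alone. Origin: centre of its underside
- can_short: closed white can, 60 mm across, 120 mm tall; a bystander to leave alone. Origin: centre of its underside
- glue_jar: small glass jar with a lid, 50 mm across, 50 mm tall; a bystander to leave alone. Origin: centre of its underside
- tape_roll: cardboard-coloured roll of tape lying flat, 90 mm across, 24 mm tall; a bystander to leave alone. Origin: centre of its underside
- sprocket: dark steel ring-shaped sprocket lying flat, 68 mm across, 10 mm tall; a bystander to leave alone. Origin: centre of its underside
- screwdriver: screwdriver lying on the bench; a bystander to leave alone. Origin: on its axis line, at its underside
- tin: open aluminium tin, 60 mm across, 50 mm tall; a bystander to leave alone. Origin: centre of its underside
Not all that is in view belongs to the job. What is shaped like the stand but green is not meant.

How it is judged:
By the outcome, as a careful person would: the job done as asked, in the order asked, and still so for the second after the job is handed in, while the arm keeps its last pose, push and grip.
It also fails if it takes over 67 s, if anything falls off the work surface, if the arm or the gripper's body presses on something with over 40 N, if the wrist force passes 120 N, or if a joint passes its speed limit or range.

## Robot

A 6-joint arm with a two-finger parallel gripper is mounted at the origin on the work surface. World frame = base frame: x ahead of the robot, y to its left, z up, the work surface at z = 0. Lengths are in mm, angles in rad, forces in N, time in s.
With the tool pointing down it reaches from about 400 to 925 mm from the base axis. Payload 12.5 kg.
Tool frame: the origin (TCP) lies on the front face of the gripper's body, between the roots of the fingers; the fingertips stand 78 mm ahead of it and the grasp point (between the pads) lies 59 mm ahead of it; z points along the fingers, x is the direction in which the jaws open and shut, and the axes are right-handed (so a half turn about z gives the same grasp; the last joint's range is limited). The gripper opens to 95 mm and grips with 3 to 60 N. Pads are 20 mm wide; open, the fingers measure 119 mm over their backs; the gripper's body (75 mm by 180 mm) begins 59 mm behind the grasp point.
Start: joints at [-1.442, 0.491, 1.559, -0, 1.092, -0.106], TCP at [145.426, -607.856, 292.261] pointing down, gripper open.
Joint ranges: [-3.1, 3.1], [-0.84, 2.19], [0.05, 2.79], [-1.13, 4.28], [0.06, 2.93], [-2.69, 2.69]. Speed limits (rad/s): [2.22, 2.22, 2.79, 3.14, 3.14, 3.14].

## Interface

Orientations are given as a unit quaternion [w, x, y, z].
In Python, from cell import sensors, camera, ticket, finder gives the robot as it stands.
- The arm moves only by the tool move_arm, never from a script. Its argument "moves" is one flat list of numbers, 5 for each row, row after row: the shift along the world's x, y, z in m, then the turn about the world's z in rad, then the finger opening in m, from 0 to 0.0951. In form: [dx, dy, dz, roll, fingers, dx, dy, dz, roll, fingers, ...]. A call has exactly 5 rows; each row is the pose to reach, as a shift and turn from the pose commanded when the call began; what a row does not reach only later rows make up. A row lasts 1/10 s, in which the tool goes at most 50 mm and 8.59 degrees, less where a joint would pass 70% of its speed; a pose out of reach is approached as far as the arm can. A call with a gripper value outside its range is refused whole. The fingers move at their own pace and stop on an object; "squeeze" is the grip in N (left out, the last holds). Time passes only in rows, so rows that repeat a pose let the fingers close, or fill a call up. It gives the time, the measured TCP pose, the force and the opening at its end, in the units of the state.
- sensors.sense(): the state, without advancing time (a new reading comes with each control period).
- camera(name): name is "side" or "top"; returns a dict with "pixels" (384x512x3 uint8, red, green, blue), "z_map" (384x512 float32, mm along the optical axis (not along the pixel's ray), 0 where there is no reading), "fx", "fy", "cx", "cy" (pixels), "R" (3x3) and "t" (3): a world point X has camera coordinates R X + t. Camera axes: x right, y down, z forward; pixel columns grow to the right and rows downward; lengths in mm; the calibration is good to about 2 mm. A picture is of the moment at which its call begins.
- ticket.hand_in(): hands the job in, once; it reports no verdict.
Trained networks look in the newest picture that a camera, given by its name, has taken for a name from the list of things; names that differ only in an ending like _2 or _b are one class to them, and where a whole thing is asked for, a point or a joint stands for the part that bears it (a point fixed in the world has none). Each returns a list of dicts, best first, with "p" (0 to 1); they miss things now and then, are a little off and sometimes report something else, mostly with a low value. They report only what shows in the picture. A call takes as long as a camera call. They do not tell look-alikes from the thing itself.
- finder.masks_of(camera, label): "pixels" (384x512 bool, what is visible of it) and "box" ([left, top, right, bottom] in pixels, round what is visible of it).
- finder.spot_point(camera, label): "xy" ([column, row] in pixels: a listed point, or the origin of a listed thing).
The state is a dict: "t": time; "joint_positions": joint angles; "qvel": joint speeds; "joint_efforts": joint torques, N m; "tcp_pos": TCP position; "tool_rot": TCP orientation; "ft_force": force on the tool from outside, world axes, zero at the start; "moment": the same for the moment, N m; "opening": finger opening in mm.
Only numpy, scipy, OpenCV 4.12 (cv2) and the standard library are available. Lean on these libraries where they do the work, as an engineer would, in place of code of your own. Each camera call takes 0.05 s, during which the arm holds its last target.

## Working session

There is one attempt and no reset: what is moved stays moved. The work goes in short steps, Python scripts to look and compute and a tool call to move; the robot and the scene stay as the last step left them, time stands still between calls to the robot, and variables do not carry over. Pictures are saved under pics/ and viewed, and the job is handed in when it is done.

Besides the shell and the picture viewer there is one more tool, called as name(argument=value, ...) on one line, values as JSON. move_arm: Moves the arm, as the interface text tells. Its arguments: {"type":"object","properties":{"moves":{"type":"array","items":{"type":"number"}},"squeeze":{"type":"number"}},"required":["moves"]}

```bash
mkdir -p pics; ls; python3 - <<'E'
from cell import sensors,camera
import cv2,numpy as np
print(sensors.sense())
for n in("top","side"):
    c=camera(n); cv2.imwrite(f"pics/{n}0.png",c["pixels"][:,:,::-1]); np.savez(f"{n}0.npz",**c)
    print(n,c["fx"],c["cx"],c["cy"],c["R"],c["t"])
E
```

```text
pics
{'t': 0.0, 'joint_positions': array([-1.44155897e+00,  4.91552182e-01,  1.55948070e+00,  2.14097587e-05,
        1.09168554e+00, -1.05614025e-01]), 'qvel': array([ 0.00042928,  0.0013435 , -0.00026166, -0.00092158, -0.00052769,
       -0.00286914]), 'joint_efforts': array([-1.51916756e-03, -6.12647223e+01, -2.58182734e+01,  6.92371815e-02,
        4.81723482e-02, -8.03171520e-05]), 'tcp_pos': array([ 145.43187014, -607.67090574,  291.65552102]), 'tool_rot': array([-4.00083207e-04,  7.85075935e-01, -6.19399274e-01, -3.96055952e-04]), 'ft_force': array([ 0.55168642,  0.23051342, -0.58430961]), 'moment': array([0.03898124, 0.01892777, 0.00651037]), 'opening': 94.84919724516978}
top 353.01888815797946 256.250047896988 195.8557979483285 [[ 2.78416911e-02 -9.99605544e-01  3.68735827e-03]
 [-9.94641344e-01 -2.80704691e-02 -9.95019838e-02]
 [ 9.95662405e-02 -8.97295488e-04 -9.95030531e-01]] [  74.60259813  585.09213904 1076.17285896]
side 411.08920383383395 252.85920516388018 195.6339328412134 [[-0.96272912 -0.27027955 -0.01008022]
 [-0.14844979  0.55919415 -0.81563752]
 [ 0.22608693 -0.78374158 -0.57847544]] [ 591.42959768  131.35716483 1343.0674509 ]
```

View pics/top0.png

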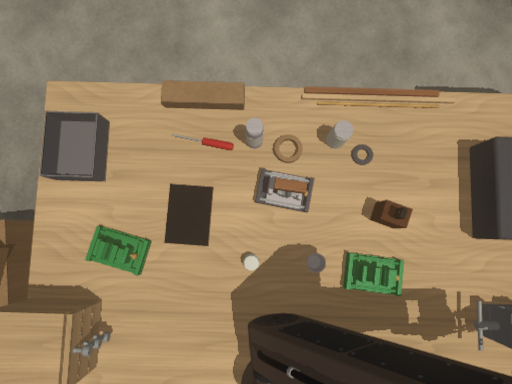

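View pics/side0.png

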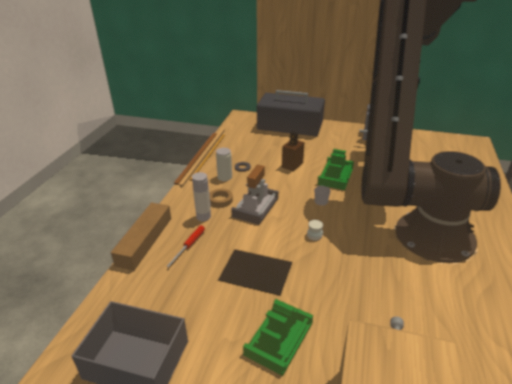

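```bash
cat > h.py <<'E'
import numpy as np,cv2
def proj(c,X): 
    q=np.asarray(X)@c["R"].T+c["t"]; return np.stack([c["fx"]*q[...,0]/q[...,2]+c["cx"],c["fy"]*q[...,1]/q[...,2]+c["cy"]],-1)
def cloud(c):
    z=c["z_map"]; v,u=np.indices(z.shape); P=np.stack([(u-c["cx"])/c["fx"]*z,(v-c["cy"])/c["fy"]*z,z],-1)
    return (P-c["t"])@c["R"]
def atz(c,uv,h):
    d=np.array([(uv[0]-c["cx"])/c["fx"],(uv[1]-c["cy"])/c["fy"],1])@c["R"]; o=-c["t"]@c["R"]
    return o+d*(h-o[2])/d[2]
E
python3 - <<'E'
from cell import finder,camera
from h import *
for n in("top","side"):
    c=camera(n);W=cloud(c)
    for l in "stand fixed_plate sprung_plate offcut mat block feeler can_tall can_short glue_jar tape_roll sprocket screwdriver tin".split():
        for m in finder.masks_of(n,l)[:2]:
            k=m["pixels"]&(c["z_map"]>0); P=W[k]
            if len(P)<5: print(n,l,round(m["p"],2),m["box"]);continue
            h=np.percentile(P[:,2],95); T=P[P[:,2]>h-6]
            r=cv2.minAreaRect(T[:,:2].astype(np.float32))
            print(n,l,round(m["p"],2),np.round(m["box"]),"top z",round(h),"med",np.round(np.median(T,0)),"rect",np.round(r[0]),np.round(r[1]),round(r[2],1))
    for l in "stand gap offcut_center feeler block mat".split():
        print(n,l,[(round(s["p"],2),np.round(s["xy"],1)) for s in finder.spot_point(n,l)[:2]])
E
```

```text
top stand 0.95 [ 88. 228. 153. 272.] top z 108 med [404. 519. 108.] rect [404. 514.] [54. 49.] 75.9
top stand 0.91 [256. 170. 314. 212.] top z 98 med [587.  -2. 108.] rect [605.   8.] [56. 58.] 1.2
top fixed_plate 0.75 [110. 243. 137. 265.] top z 110 med [399. 495. 108.] rect [400. 496.] [18. 49.] 75.9
top fixed_plate 0.64 [379. 271. 398. 287.] top z 111 med [ 353. -294.  109.] rect [ 352. -295.] [19. 50.] 84.4
top sprung_plate 0.72 [368. 270. 386. 283.] top z 112 med [ 356. -258.  110.] rect [ 357. -259.] [16. 48.] 84.1
top sprung_plate 0.49 [ 98. 243. 114. 258.] top z 111 med [408. 530. 108.] rect [409. 531.] [19. 49.] 75.3
top offcut 0.98 [276. 177. 308. 194.] top z 152 med [605.  -5. 149.] rect [606.  -5.] [88. 30.] 83.7
top mat 0.84 [163. 186. 213. 248.] top z 5 med [520. 304.   2.] rect [524. 305.] [144. 197.] 87.6
top block 0.57 [369. 199. 411. 227.] top z 102 med [ 534. -308.   99.] rect [ 537. -319.] [80. 61.] 70.9
top feeler 0.6 [396. 209. 408. 216.] top z 151 med [ 537. -319.  149.] rect [ 537. -319.] [17. 30.] 71.0
top can_tall 0.88 [242. 120. 263. 149.] top z 171 med [76
[... 2980 characters left out ...]
25.] rect [741.  -6.] [81. 94.] 18.6
side tape_roll 0.26 [259. 180. 265. 194.] top z 112 med [584. -12. 111.] rect [584. -11.] [17. 12.] 60.6
side screwdriver 0.74 [178. 226. 202. 256.] top z 28 med [750. 224.  26.] rect [748. 224.] [98. 23.] 80.0
side tin 0.51 [316. 187. 331. 202.] top z 52 med [383. -96.  50.] rect [384. -92.] [54. 62.] 8.1
side stand [(0.67, array([334.6, 175.6])), (0.64, array([255.5, 206.3]))]
side gap [(0.96, array([337.3, 155.8])), (0.79, array([253. , 178.4]))]
side offcut_center [(0.72, array([255.7, 176.6])), (0.62, array([256.9, 270.1]))]
side feeler []
side block [(0.9, array([292.2, 162.9])), (0.2, array([201.1, 217.9]))]
side mat [(0.74, array([255.8, 273. ]))]
```

```bash
python3 - <<'E'
from h import *
for n in("top","side"):
    c=dict(np.load(f"{n}0.npz")); W=cloud(c); z=c["z_map"]
    near=(abs(W[...,0]-600)<110)&(abs(W[...,1])<130)&(z>0)
    for lo,hi in((10,20),(104,116),(140,160)):
        k=near&(W[...,2]>lo)&(W[...,2]<hi)
        m=cv2.morphologyEx(k.astype(np.uint8),cv2.MORPH_OPEN,np.ones((2,2)))
        if lo==10: # largest piece hull
            pass
        nn,lab,st,_=cv2.connectedComponentsWithStats(m)
        for i in range(1,nn):
            if st[i,4]<12: continue
            P=W[lab==i]; r=cv2.minAreaRect(P[:,:2].astype(np.float32)); print(n,lo,len(P),np.round(P.mean(0),1),np.round(r[0],1),np.round(r[1],1),round(r[2],1))
        P=W[m>0]; r=cv2.minAreaRect(P[:,:2].astype(np.float32)); print(n,lo,"ALL",np.round(r[0],1),np.round(r[1],1),round(r[2],1))
    x0,x1,y0,y1=(250,320,165,217) if n=="top" else (225,290,155,230)
    cv2.imwrite(f"pics/{n}0c.png",cv2.resize(c["pixels"][y0:y1,x0:x1,::-1],None,fx=7,fy=7,interpolation=cv2.INTER_CUBIC))
E
```

```text
top 10 126 [614.5  60.7  18. ] [614.7  60.8] [17.2 74.7] 80.6
top 10 39 [572.5 -60.2  19.2] [572.5 -60.2] [10.2 31.2] 80.3
top 10 19 [563.2  66.5   9.9] [562.8  66.2] [21.1  6.8] 71.4
top 10 15 [542.9 -54.   11.6] [543.6 -53.1] [14.9  6.3] 87.4
top 10 ALL [602.7   0.8] [139.9 108.3] 81.3
top 104 22 [588.3  17.7  96. ] [587.   17.4] [ 9.2 15.8] 5.8
top 104 27 [583.4 -20.1  85.3] [583.4 -22.1] [10.8 25.8] 13.3
top 104 ALL [585.  -4.] [59.2 13.2] 87.1
top 140 353 [603.7  -7.8 143.1] [605.5 -18.7] [ 41.7 111.3] 3.9
top 140 ALL [605.5 -18.7] [ 41.7 111.3] 3.9
side 10 69 [550.4   1.2   9.7] [550.7   4.8] [140.    7.2] 79.1
side 10 16 [653.9  80.7  12.7] [653.7  82.2] [ 8.6 32.1] 79.1
side 10 56 [591.5  87.6  11.2] [592.7  89.1] [75.8 33. ] 14.2
side 10 ALL [571.1  37.6] [192.2  92.6] 47.3
side 104 21 [587.8 -42.6  84.9] [596.2 -90.2] [ 10.1 181.3] 10.4
side 104 18 [587.4  20.8 102.8] [588.4  14.6] [11.7 35.3] 1.9
side 104 ALL [594.3 -74. ] [ 21.2 213. ] 6.1
side 140 168 [599.4   7.4 148.5] [490.4 437.4] [  53.2 1460.9] 14.2
side 140 ALL [490.4 437.4] [  53.2 1460.9] 14.2
```

View pics/top0c.png

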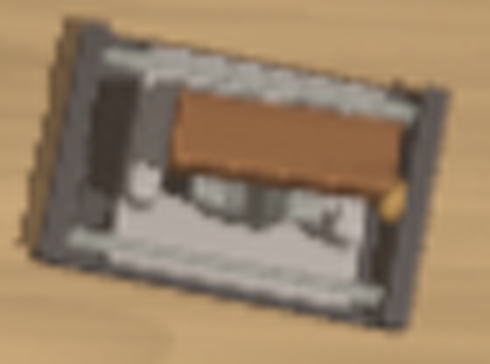

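move_arm(moves=[0.46, 0.604, 0, 1.226, 0.095, 0.46, 0.604, 0, 1.226, 0.095, 0.46, 0.604, 0, 1.226, 0.095, 0.46, 0.604, 0, 1.226, 0.095, 0.46, 0.604, 0, 1.226, 0.095])

```text
t: 2.7
tcp_pos: [297.7, -407.3, 292.4]
tool_rot: [0.0, 0.958, -0.286, 0.0]
ft_force: [1.5, -0.9, -0.7]
opening: 94.9
```

move_arm(moves=[0.308, 0.405, 0, 0.476, 0.095, 0.308, 0.405, 0, 0.476, 0.095, 0.308, 0.405, 0, 0.476, 0.095, 0.308, 0.405, 0, 0.476, 0.095, 0.308, 0.405, 0, 0.476, 0.095])

```text
t: 3.2
tcp_pos: [449.2, -208.2, 292.6]
tool_rot: [0.0, 0.999, -0.054, 0.0]
ft_force: [0.5, -0.5, 0.4]
opening: 94.8
```

move_arm(moves=[0.156, 0.205, 0, 0, 0.095, 0.156, 0.205, 0, 0, 0.095, 0.156, 0.205, 0, 0, 0.095, 0.156, 0.205, 0, 0, 0.095, 0.156, 0.205, 0, 0, 0.095])

```text
t: 3.7
tcp_pos: [600.6, -9.0, 292.4]
tool_rot: [0.0, 0.998, -0.055, 0.0]
ft_force: [0.7, -0.9, 0.2]
opening: 95.2
```

move_arm(moves=[0.0045, 0.005, -0.04, 0, 0.095, 0.0045, 0.005, -0.07, 0, 0.095, 0.0045, 0.005, -0.09, 0, 0.095, 0.0045, 0.005, -0.101, 0, 0.095, 0.0045, 0.005, -0.101, 0, 0.095])

```text
t: 4.2
tcp_pos: [603.9, -6.1, 190.2]
tool_rot: [-0.0, 0.998, -0.055, -0.001]
ft_force: [0.4, -0.4, 0.7]
opening: 95.3
```

```bash
python3 - <<'E'
from cell import sensors,camera
from h import *
s=sensors.sense();print(s["tcp_pos"],s["ft_force"])
for n,(x0,x1,y0,y1) in dict(top=(230,340,140,230),side=(190,300,130,240)).items():
    c=camera(n); cv2.imwrite(f"pics/{n}1c.png",cv2.resize(c["pixels"][y0:y1,x0:x1,::-1],None,fx=5,fy=5,interpolation=cv2.INTER_CUBIC))
E
```

```text
[603.89661921  -6.06094279 190.22848059] [ 0.35314053 -0.3796772   0.69430737]
```

View pics/side1c.png

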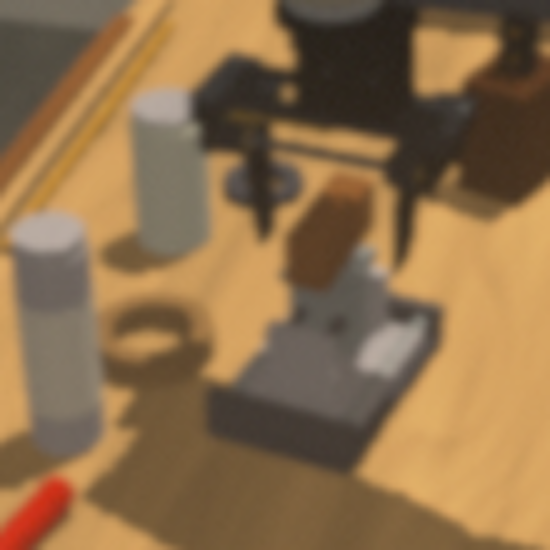

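The side view shows the two fingers (crop ~(262,235) and ~(400,262)) straddling the offcut, clear of the plates. Closing.

move_arm(moves=[0, 0, 0, 0, 0.02, 0, 0, 0, 0, 0.02, 0, 0, 0, 0, 0.02, 0, 0, 0, 0, 0.02, 0, 0, 0, 0, 0.02], squeeze=20)

```text
t: 4.8
tcp_pos: [604.1, -6.1, 191.4]
tool_rot: [0.0, 0.998, -0.055, 0.0]
ft_force: [-0.8, 0.2, 0.0]
opening: 60.4
```

move_arm(moves=[0, 0, 0, 0, 0.02, 0, 0, 0, 0, 0.02, 0, 0, 0, 0, 0.02, 0, 0, 0, 0, 0.02, 0, 0, 0, 0, 0.02])

```text
t: 5.3
tcp_pos: [604.1, -6.0, 191.2]
tool_rot: [-0.0, 0.998, -0.055, 0.0]
ft_force: [-0.2, 0.2, -0.1]
opening: 30.1
```

Gripped at 30.1 mm. Lift.

move_arm(moves=[0, 0, 0, 0, 0.02, 0, 0, 0.01, 0, 0.02, 0, 0, 0.025, 0, 0.02, 0, 0, 0.05, 0, 0.02, 0, 0, 0.08, 0, 0.02])

```text
t: 5.8
tcp_pos: [603.8, -6.0, 272.1]
tool_rot: [-0.0, 0.998, -0.055, -0.001]
ft_force: [0.3, 0.1, -1.1]
opening: 29.8
```

```bash
python3 - <<'E'
from cell import sensors,camera
from h import *
s=sensors.sense();print(s["tcp_pos"],s["ft_force"],s["opening"])
c=camera("side"); cv2.imwrite(f"pics/side2c.png",cv2.resize(c["pixels"][100:240,190:330,::-1],None,fx=4,fy=4,interpolation=cv2.INTER_CUBIC))
E
```

```text
[603.79746008  -5.98604283 272.11403702] [ 0.34812293  0.13122852 -1.13523145] 29.83850072582954
```

View pics/side2c.png

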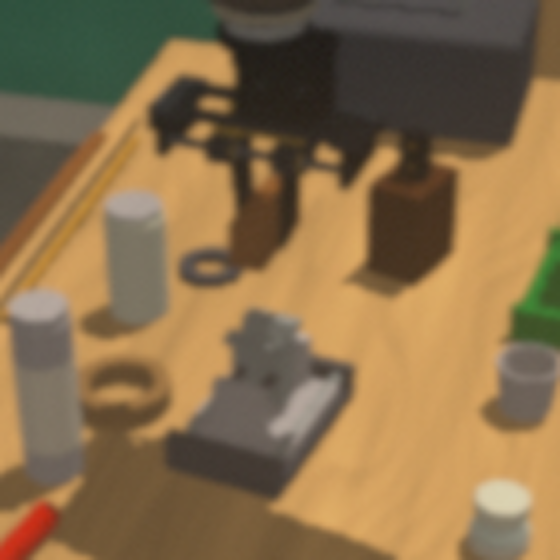

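The offcut is in the fingers, clear of the plates. Carry to the mat centre (522, 306).

move_arm(moves=[-0.01, 0.038, 0, 0, 0.02, -0.022, 0.082, 0, 0, 0.02, -0.034, 0.128, 0, 0, 0.02, -0.046, 0.174, 0, 0, 0.02, -0.057, 0.216, 0, 0, 0.02])

```text
t: 6.35
tcp_pos: [546.3, 211.9, 272.0]
tool_rot: [-0.0, 0.998, -0.055, 0.0]
ft_force: [0.6, -0.0, -0.5]
opening: 29.8
```

move_arm(moves=[-0.012, 0.045, -0.02, 0, 0.02, -0.02, 0.076, -0.05, 0, 0.02, -0.025, 0.094, -0.09, 0, 0.02, -0.025, 0.094, -0.13, 0, 0.02, -0.025, 0.094, -0.16, 0, 0.02])

```text
t: 6.85
tcp_pos: [521.3, 304.7, 109.6]
tool_rot: [0.0, 0.999, -0.054, -0.0]
ft_force: [0.6, -0.7, -0.3]
opening: 30.2
```

move_arm(moves=[0, 0, -0.01, 0, 0.02, 0, 0, -0.018, 0, 0.02, 0, 0, -0.022, 0, 0.02, 0, 0, -0.024, 0, 0.02, 0, 0, -0.025, 0, 0.02])

```text
t: 7.35
tcp_pos: [522.5, 304.0, 87.2]
tool_rot: [-0.0, 0.998, -0.055, 0.001]
ft_force: [0.4, 0.5, -0.1]
opening: 29.8
```

```bash
python3 - <<'E'
from cell import sensors,camera
from h import *
s=sensors.sense();print(s["tcp_pos"],s["ft_force"],s["opening"])
c=camera("side"); cv2.imwrite(f"pics/side3c.png",cv2.resize(c["pixels"][200:310,200:310,::-1],None,fx=5,fy=5,interpolation=cv2.INTER_CUBIC))
E
```

```text
[522.53090465 304.04325015  87.22232508] [ 0.36707105  0.53475875 -0.09899757] 29.824439771122773
```

View pics/side3c.png

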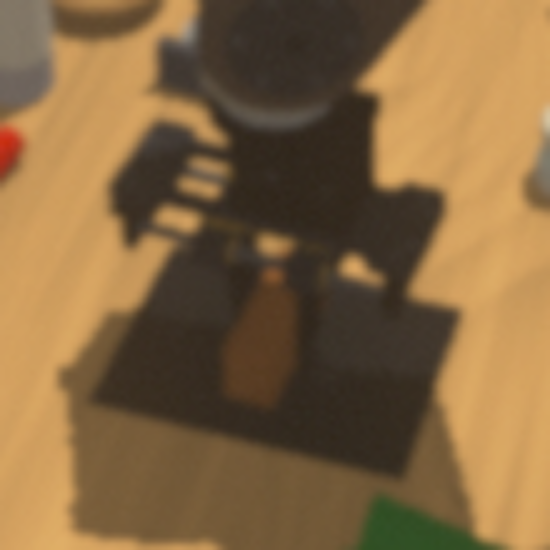

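The offcut sits over the mat's middle (crop ~(260,345)). I lower in small steps until contact.

move_arm(moves=[0, 0, -0.001, 0, 0.02, 0, 0, -0.001, 0, 0.02, 0, 0, -0.002, 0, 0.02, 0, 0, -0.002, 0, 0.02, 0, 0, -0.002, 0, 0.02])

```text
t: 7.9
tcp_pos: [522.1, 304.0, 84.3]
tool_rot: [0.0, 0.998, -0.055, 0.0]
ft_force: [-0.3, -0.5, -0.9]
opening: 29.8
```

move_arm(moves=[0, 0, -0.0005, 0, 0.02, 0, 0, -0.0005, 0, 0.02, 0, 0, -0.001, 0, 0.02, 0, 0, -0.001, 0, 0.02, 0, 0, -0.001, 0, 0.02])

```text
t: 8.4
tcp_pos: [522.1, 304.0, 84.2]
tool_rot: [-0.0, 0.998, -0.055, 0.0]
ft_force: [-3.5, -1.7, 11.4]
opening: 29.9
```

Contact. Release and rise.

move_arm(moves=[0, 0, 0, 0, 0.06, 0, 0, 0, 0, 0.06, 0, 0, 0, 0, 0.06, 0, 0, 0, 0, 0.06, 0, 0, 0, 0, 0.06])

```text
t: 8.9
tcp_pos: [522.1, 304.0, 83.1]
tool_rot: [0.0, 0.998, -0.055, -0.0]
ft_force: [-0.1, -0.0, -0.2]
opening: 59.0
```

move_arm(moves=[0, 0, 0.02, 0, 0.08, 0, 0, 0.06, 0, 0.08, 0, 0, 0.11, 0, 0.08, 0, 0, 0.16, 0, 0.08, 0, 0, 0.21, 0, 0.08])

```text
t: 9.4
tcp_pos: [521.8, 303.8, 295.3]
tool_rot: [0.0, 0.998, -0.055, -0.0]
ft_force: [-0.4, -0.3, -0.2]
opening: 79.8
```

```bash
python3 - <<'E'
from cell import sensors,camera
from h import *
for n,(x0,x1,y0,y1) in dict(top=(250,320,165,217),side=(190,330,130,300)).items():
    c=camera(n); np.savez(f"{n}4.npz",**c)
    cv2.imwrite(f"pics/{n}4c.png",cv2.resize(c["pixels"][y0:y1,x0:x1,::-1],None,fx=7 if n=="top" else 3.5,fy=7 if n=="top" else 3.5,interpolation=cv2.INTER_CUBIC))
    W=cloud(c); z=c["z_map"]
    near=(abs(W[...,0]-600)<100)&(abs(W[...,1])<110)&(z>0)
    for lo,hi in((10,20),(106,114)):
        k=near&(W[...,2]>lo)&(W[...,2]<hi)
        nn,lab,st,_=cv2.connectedComponentsWithStats(k.astype(np.uint8),connectivity=4)
        for i in range(1,nn):
            if st[i,4]<12: continue
            P=W[lab==i]; r=cv2.minAreaRect(P[:,:2].astype(np.float32)); print(n,lo,len(P),np.round(P.mean(0),1),np.round(r[0],1),np.round(r[1],1),round(r[2],1))
        P=W[k]; r=cv2.minAreaRect(P[:,:2].astype(np.float32)); print(n,lo,"ALL",np.round(r[0],1),np.round(r[1],1),round(r[2],1))
E
```

```text
top 10 127 [618.2  63.8  14. ] [618.6  63.7] [17.5 73.8] 80.3
top 10 33 [620.8 -65.2  14.5] [620.2 -65.6] [13.5 27.2] 84.1
top 10 40 [576.5 -57.7  14.2] [577.3 -58. ] [13.3 34.2] 77.7
top 10 89 [555.5  14.   14.3] [556.8  14.2] [148.3   8.6] 80.5
top 10 ALL [627.5   6. ] [156.  150.6] 80.4
top 106 89 [608.9  19.2 109.1] [608.9  19.1] [16.1 49. ] 79.8
top 106 91 [602.5 -18.3 109. ] [602.7 -18.5] [16.3 49.4] 79.2
top 106 ALL [6.059e+02 4.000e-01] [54.2 49.5] 80.2
side 10 12 [545.6 -53.6  15.2] [545.1 -52.9] [ 7.4 22.4] 13.2
side 10 28 [561.9  51.2  15.5] [562.  52.] [56.3  9.8] 78.6
side 10 70 [616.2  86.6  14.9] [617.4  86.8] [ 14.9 109.7] 84.5
side 10 ALL [625.   8.] [162.7 149.9] 81.3
side 106 34 [606.9  20.6 111.2] [608.3  20.8] [18.8 51.6] 78.8
side 106 ALL [608.3  17.6] [46.7 34.5] 22.1
```

View pics/top4c.png

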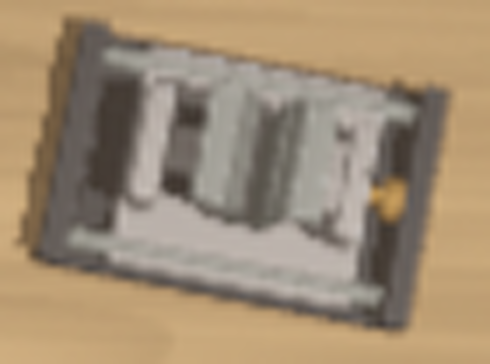

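View pics/side4c.png

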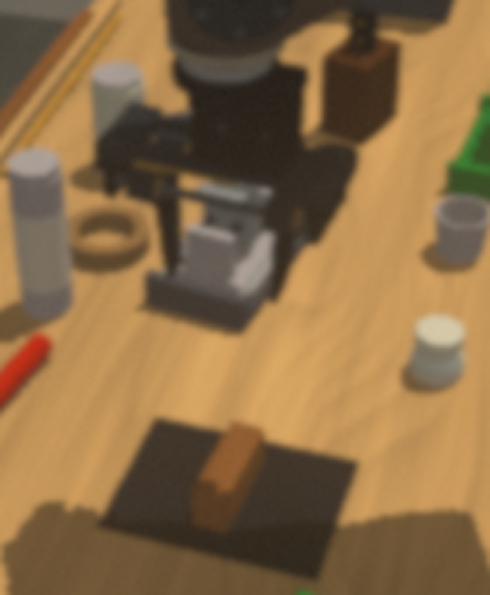

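```bash
python3 - <<'E'
from h import *
for f in("top0","top4","side0","side4"):
    c=dict(np.load(f+".npz")); W=cloud(c); z=c["z_map"]
    near=(abs(W[...,0]-537)<70)&(abs(W[...,1]+319)<70)&(z>0)
    for lo,hi in((94,106),(144,156)):
        k=near&(W[...,2]>lo)&(W[...,2]<hi); P=W[k]
        if len(P)<5: continue
        r=cv2.minAreaRect(P[:,:2].astype(np.float32)); print(f,lo,len(P),np.round(P.mean(0),1),np.round(r[0],1),np.round(r[1],1),round(r[2],1))
c=dict(np.load("side4.npz"))
cv2.imwrite("pics/b4.png",cv2.resize(c["pixels"][120:180,270:330,::-1],None,fx=8,fy=8,interpolation=cv2.INTER_CUBIC))
E
```

```text
top0 94 446 [ 536.  -315.6   99.4] [ 536.8 -319.4] [81.8 60.6] 71.5
top0 144 66 [ 536.9 -318.6  148.8] [ 536.5 -319.2] [16.6 28.6] 76.5
top4 94 448 [ 536.1 -315.5   99.2] [ 536.4 -319.7] [81.  60.5] 71.7
top4 144 68 [ 536.9 -318.5  148.4] [ 536.9 -318.6] [16.  29.3] 71.5
side0 94 138 [ 533.2 -305.2  101.1] [ 536.1 -316.3] [89.4 61.7] 73.4
side0 144 26 [ 535.4 -314.4  150.1] [ 534.7 -316.3] [19.6 31.5] 76.2
side4 94 136 [ 533.8 -305.8  101.1] [ 534.9 -318.7] [89.1 62.6] 72.9
side4 144 26 [ 536.  -315.9  149.4] [ 536.8 -316.9] [18.3 35. ] 62.3
```

move_arm(moves=[0.001, -0.04, 0, 0.15, 0.08, 0.002, -0.085, 0, 0.3, 0.08, 0.003, -0.135, 0, 0.45, 0.08, 0.004, -0.185, 0, 0.6, 0.08, 0.005, -0.235, 0, 0.74, 0.08])

```text
t: 10.0
tcp_pos: [526.7, 81.3, 292.6]
tool_rot: [-0.0, 0.955, 0.297, -0.0]
ft_force: [0.7, 0.6, 0.5]
opening: 80.0
```

move_arm(moves=[0.001, -0.05, 0, 0.15, 0.08, 0.002, -0.1, 0, 0.3, 0.08, 0.003, -0.15, 0, 0.45, 0.08, 0.004, -0.2, 0, 0.6, 0.08, 0.005, -0.25, 0, 0.609, 0.08])

```text
t: 10.5
tcp_pos: [531.4, -149.5, 292.6]
tool_rot: [-0.0, 0.822, 0.57, -0.0]
ft_force: [0.9, -0.6, -0.5]
opening: 80.2
```

move_arm(moves=[0.001, -0.045, 0, 0.02, 0.08, 0.002, -0.09, 0, 0.02, 0.08, 0.003, -0.135, 0, 0.02, 0.08, 0.005, -0.168, 0, 0.02, 0.08, 0.005, -0.168, 0, 0.02, 0.08])

```text
t: 11.0
tcp_pos: [536.3, -319.5, 291.8]
tool_rot: [-0.0, 0.819, 0.574, -0.0]
ft_force: [0.0, -0.4, 0.2]
opening: 79.8
```

```bash
python3 - <<'E'
from cell import sensors
import numpy as np
s=sensors.sense();q=s["tool_rot"];print(s["tcp_pos"],np.degrees(2*np.arctan2(q[2],q[1])),q,s["joint_positions"])
E
```

```text
[ 536.3384878  -319.45566023  291.84913277] 70.06114520888912 [-2.35681094e-04  8.18845820e-01  5.74013412e-01 -2.65284176e-04] [-6.42843841e-01  4.90429817e-01  1.56094218e+00 -4.03009738e-04
  1.09083380e+00 -1.86545530e+00]
```

View pics/b4.png

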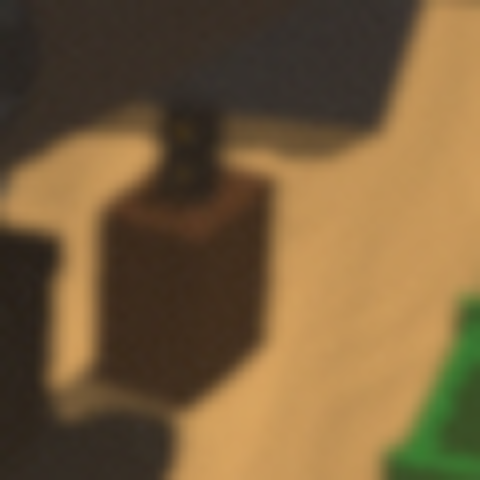

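move_arm(moves=[0, 0.001, -0.03, 0.025, 0.05, 0, 0.001, -0.06, 0.025, 0.05, 0, 0.001, -0.085, 0.025, 0.05, 0, 0.001, -0.1, 0.025, 0.05, 0, 0.001, -0.103, 0.025, 0.05])

```text
t: 11.5
tcp_pos: [536.2, -313.6, 187.9]
tool_rot: [-0.002, 0.81, 0.586, -0.001]
ft_force: [-0.5, -0.0, 0.5]
opening: 50.7
```

move_arm(moves=[0, 0, 0, 0, 0.022, 0, 0, 0, 0, 0.022, 0, 0, 0, 0, 0.022, 0, 0, 0, 0, 0.022, 0, 0, 0, 0, 0.022], squeeze=6)

```text
t: 12.0
tcp_pos: [536.9, -315.0, 190.8]
tool_rot: [0.0, 0.811, 0.586, 0.0]
ft_force: [0.3, -0.9, 0.3]
opening: 22.6
```

move_arm(moves=[0, 0, 0, 0, 0.019, 0, 0, 0, 0, 0.018, 0, 0, 0, 0, 0.016, 0, 0, 0, 0, 0.01, 0, 0, 0, 0, 0.01])

```text
t: 12.5
tcp_pos: [536.5, -316.3, 190.7]
tool_rot: [0.001, 0.811, 0.586, -0.001]
ft_force: [-4.8, -8.3, 1.2]
opening: 16.7
```

move_arm(moves=[-0.0003, -0.001, 0, 0, 0.01, -0.0003, -0.001, 0, 0, 0.01, -0.0006, -0.0019, 0, 0, 0.01, -0.0006, -0.0019, 0, 0, 0.01, -0.0006, -0.0019, 0, 0, 0.01])

```text
t: 13.0
tcp_pos: [536.1, -317.4, 190.4]
tool_rot: [0.0, 0.811, 0.586, -0.0]
ft_force: [-2.8, -6.7, 0.1]
opening: 16.0
```

move_arm(moves=[-0.0003, -0.001, 0, 0, 0.01, -0.0003, -0.001, 0, 0, 0.01, -0.0006, -0.0019, 0, 0, 0.01, -0.0006, -0.0019, 0, 0, 0.01, -0.0006, -0.0019, 0, 0, 0.01])

```text
t: 13.5
tcp_pos: [535.7, -318.4, 190.3]
tool_rot: [-0.0, 0.811, 0.586, 0.0]
ft_force: [0.7, 1.2, 2.4]
opening: 16.3
```

move_arm(moves=[0, 0, 0, 0, 0.01, 0, 0, 0, 0, 0.01, 0, 0, 0, 0, 0.01, 0, 0, 0, 0, 0.01, 0, 0, 0, 0, 0.01], squeeze=30)

```text
t: 14.0
tcp_pos: [535.6, -318.6, 190.3]
tool_rot: [-0.0, 0.811, 0.586, 0.0]
ft_force: [1.4, 1.4, 1.5]
opening: 15.8
```

```bash
python3 - <<'E'
from cell import sensors
import numpy as np
s=sensors.sense();q=s["tool_rot"];print(s["tcp_pos"],np.degrees(2*np.arctan2(q[2],q[1])),s["ft_force"],s["moment"],s["opening"])
E
```

```text
[ 535.60243635 -318.59155131  190.27182816] 71.69506778950026 [1.38902082 1.44794286 1.48092753] [ 0.34637972 -0.23026413 -0.00935418] 15.7748134675346
```

Gripped and close to unloaded. Lift straight up, past the block (tip > 100 mm needs +90 mm).

move_arm(moves=[0, 0, 0.005, 0, 0.01, 0, 0, 0.015, 0, 0.01, 0, 0, 0.03, 0, 0.01, 0, 0, 0.05, 0, 0.01, 0, 0, 0.07, 0, 0.01])

```text
t: 14.5
tcp_pos: [535.5, -318.8, 261.6]
tool_rot: [0.0, 0.811, 0.586, -0.0]
ft_force: [0.2, 0.2, -1.2]
opening: 16.0
```

move_arm(moves=[0, 0, 0.03, 0, 0.01, 0, 0, 0.06, 0, 0.01, 0, 0, 0.08, 0, 0.01, 0, 0, 0.08, 0, 0.01, 0, 0, 0.08, 0, 0.01])

```text
t: 15.0
tcp_pos: [535.3, -318.5, 340.2]
tool_rot: [0.0, 0.811, 0.586, 0.0]
ft_force: [0.5, 0.1, -1.6]
opening: 15.7
```

```bash
python3 - <<'E'
from cell import sensors,camera
from h import *
s=sensors.sense();q=s["tool_rot"];print(s["tcp_pos"],np.degrees(2*np.arctan2(q[2],q[1])),s["ft_force"],s["moment"],s["opening"])
c=camera("side"); cv2.imwrite("pics/s5.png",cv2.resize(c["pixels"][70:210,230:370,::-1],None,fx=4,fy=4,interpolation=cv2.INTER_CUBIC))
E
```

```text
[ 535.32177397 -318.54540266  340.18823575] 71.69090187240577 [ 0.5027354   0.0555847  -1.55361224] [ 0.03602651 -0.184366   -0.02731375] 15.65992001527255
```

View pics/s5.png

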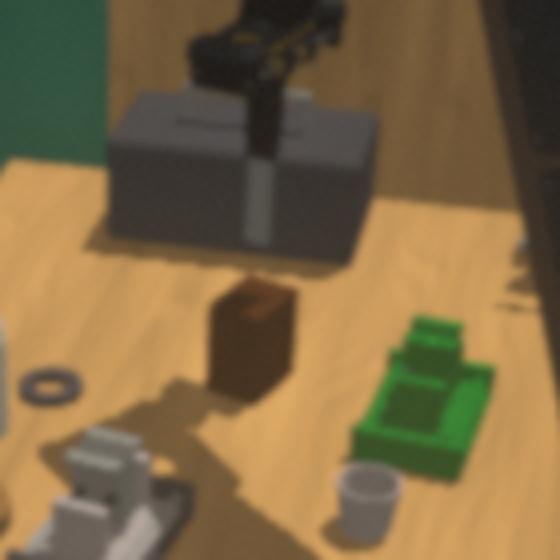

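The blade hangs upright in the gripper (crop ~(258,200)), free of the block. Carry it over the gap and turn to the stand's yaw.

move_arm(moves=[0.009, 0.04, 0, 0.03, 0.01, 0.019, 0.085, 0, 0.06, 0.01, 0.029, 0.13, 0, 0.1, 0.01, 0.038, 0.175, 0, 0.145, 0.01, 0.048, 0.22, 0, 0.145, 0.01])

```text
t: 15.55
tcp_pos: [583.4, -96.9, 338.9]
tool_rot: [-0.001, 0.766, 0.643, -0.001]
ft_force: [1.5, -0.5, -0.2]
opening: 16.1
```

move_arm(moves=[0.009, 0.04, 0, 0, 0.01, 0.017, 0.075, 0, 0, 0.01, 0.022, 0.099, 0, 0, 0.01, 0.022, 0.099, 0, 0, 0.01, 0.022, 0.099, 0, 0, 0.01])

```text
t: 16.05
tcp_pos: [605.4, 0.4, 339.1]
tool_rot: [-0.001, 0.766, 0.643, -0.001]
ft_force: [-0.3, 0.4, -0.7]
opening: 16.2
```

```bash
python3 - <<'E'
from cell import sensors,camera
from h import *
s=sensors.sense();q=s["tool_rot"];print(s["tcp_pos"],np.degrees(2*np.arctan2(q[2],q[1])),s["ft_force"],s["moment"],s["opening"])
for n,b in dict(side=(70,220,190,340),top=(130,240,230,340)).items():
    c=camera(n);np.savez(n+"6.npz",**c); cv2.imwrite(f"pics/{n}6.png",cv2.resize(c["pixels"][b[0]:b[1],b[2]:b[3],::-1],None,fx=4,fy=4,interpolation=cv2.INTER_CUBIC))
    if n=="side":
        W=cloud(c);k=(np.hypot(W[...,0]-605,W[...,1])<40)&(W[...,2]>150)&(W[...,2]<240)
        for lo in range(150,240,10):
            P=W[k&(W[...,2]>lo)&(W[...,2]<=lo+10)]
            if len(P): print(lo,len(P),np.round(P.mean(0),1))
E
```

```text
[6.05414406e+02 4.48847264e-01 3.39109458e+02] 80.06200397661523 [-0.31905294  0.43052479 -0.68929452] [ 0.09122628 -0.18330037 -0.01834156] 16.150971587346206
150 1 [612.2  -0.  159.9]
160 16 [603.9   3.  166. ]
170 16 [604.    2.2 175.3]
180 20 [604.8   2.4 185. ]
190 16 [604.1   1.3 194.6]
200 19 [604.5   2.3 204.8]
210 18 [604.4   2.  214.5]
220 20 [606.5   1.6 224.3]
230 21 [604.4   2.1 234.1]
```

View pics/side6.png

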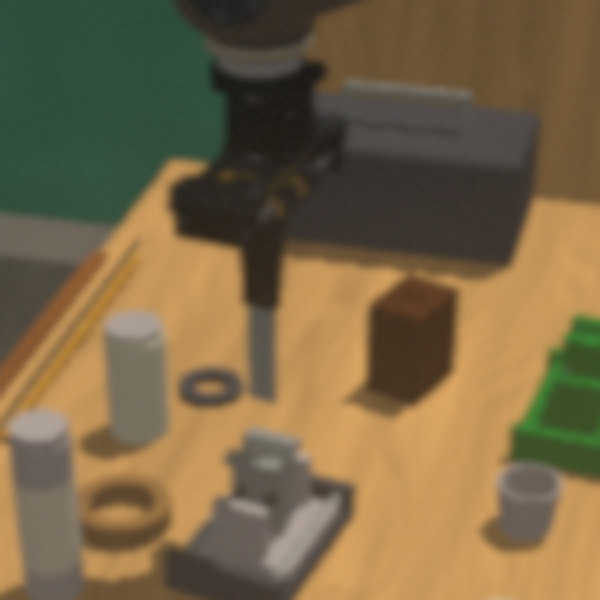

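move_arm(moves=[0, 0, -0.015, 0, 0.01, 0, 0, -0.03, 0, 0.01, 0, 0, -0.04, 0, 0.01, 0, 0, -0.047, 0, 0.01, 0, 0, -0.05, 0, 0.01])

```text
t: 16.65
tcp_pos: [605.5, -0.2, 289.7]
tool_rot: [-0.0, 0.766, 0.643, -0.0]
ft_force: [-0.0, -0.9, -0.5]
opening: 15.5
```

move_arm(moves=[0, 0, -0.003, 0, 0.01, 0, 0, -0.006, 0, 0.01, 0, 0, -0.009, 0, 0.01, 0, 0, -0.012, 0, 0.01, 0, 0, -0.014, 0, 0.01])

```text
t: 17.15
tcp_pos: [605.6, 0.4, 276.1]
tool_rot: [-0.0, 0.766, 0.643, 0.0]
ft_force: [0.5, 0.5, -1.3]
opening: 15.9
```

```bash
python3 - <<'E'
from cell import sensors,camera
from h import *
s=sensors.sense();q=s["tool_rot"];print(s["tcp_pos"],np.degrees(2*np.arctan2(q[2],q[1])),s["ft_force"],s["moment"],s["opening"])
n,b="side",(140,230,220,310)
c=camera(n);cv2.imwrite(f"pics/{n}7.png",cv2.resize(c["pixels"][b[0]:b[1],b[2]:b[3],::-1],None,fx=6,fy=6,interpolation=cv2.INTER_CUBIC))
E
```

```text
[6.05583005e+02 3.78760712e-01 2.76065909e+02] 80.0047396491001 [ 0.54630067  0.53464166 -1.29148114] [ 0.0424804  -0.18735467  0.02435856] 15.873614436144129
```

View pics/side7.png

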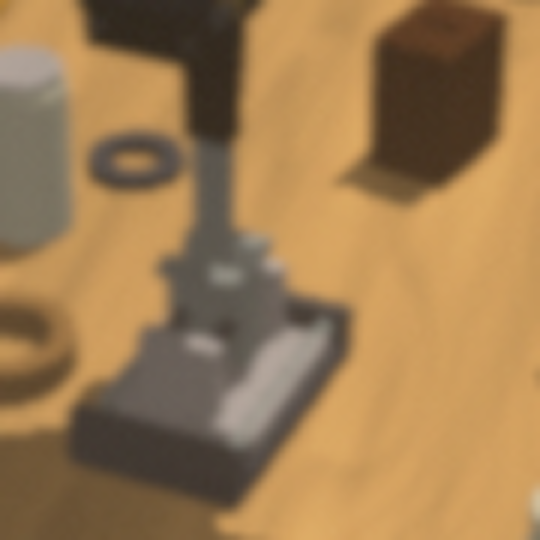

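The blade enters the gap (crop ~(212,230)) with no contact force. Going down further, tip from ~96 to ~76 mm.

move_arm(moves=[0, 0, -0.002, 0, 0.01, 0, 0, -0.004, 0, 0.01, 0, 0, -0.006, 0, 0.01, 0, 0, -0.008, 0, 0.01, 0, 0, -0.01, 0, 0.01])

```text
t: 17.7
tcp_pos: [605.6, 0.4, 266.1]
tool_rot: [-0.0, 0.766, 0.643, 0.0]
ft_force: [-0.2, 0.1, -1.3]
opening: 16.1
```

move_arm(moves=[0, 0, -0.002, 0, 0.01, 0, 0, -0.004, 0, 0.01, 0, 0, -0.006, 0, 0.01, 0, 0, -0.008, 0, 0.01, 0, 0, -0.009, 0, 0.01])

```text
t: 18.2
tcp_pos: [605.5, 0.3, 257.0]
tool_rot: [-0.0, 0.766, 0.643, -0.0]
ft_force: [0.3, -1.0, -1.7]
opening: 15.5
```

move_arm(moves=[0, 0, -0.001, 0, 0.01, 0, 0, -0.002, 0, 0.01, 0, 0, -0.003, 0, 0.01, 0, 0, -0.004, 0, 0.01, 0, 0, -0.005, 0, 0.01])

```text
t: 18.7
tcp_pos: [605.6, 0.4, 252.2]
tool_rot: [-0.0, 0.766, 0.643, 0.0]
ft_force: [0.0, 0.1, -1.3]
opening: 15.6
```

move_arm(moves=[0, 0, -0.001, 0, 0.01, 0, 0, -0.002, 0, 0.01, 0, 0, -0.003, 0, 0.01, 0, 0, -0.004, 0, 0.01, 0, 0, -0.004, 0, 0.01])

```text
t: 19.2
tcp_pos: [605.6, 0.4, 248.1]
tool_rot: [-0.0, 0.766, 0.643, -0.0]
ft_force: [0.3, -0.1, -0.9]
opening: 16.1
```

move_arm(moves=[0, 0, -0.0005, 0, 0.01, 0, 0, -0.001, 0, 0.01, 0, 0, -0.0015, 0, 0.01, 0, 0, -0.002, 0, 0.01, 0, 0, -0.002, 0, 0.01])

```text
t: 19.7
tcp_pos: [605.6, 0.4, 246.2]
tool_rot: [-0.0, 0.766, 0.643, -0.0]
ft_force: [-0.4, 0.5, -1.1]
opening: 16.0
```

move_arm(moves=[0, 0, -0.0005, 0, 0.01, 0, 0, -0.001, 0, 0.01, 0, 0, -0.0015, 0, 0.01, 0, 0, -0.002, 0, 0.01, 0, 0, -0.002, 0, 0.01])

```text
t: 20.2
tcp_pos: [605.6, 0.3, 244.2]
tool_rot: [-0.0, 0.766, 0.643, -0.0]
ft_force: [-0.1, -0.1, -0.2]
opening: 15.6
```

move_arm(moves=[0, 0, -0.0005, 0, 0.01, 0, 0, -0.001, 0, 0.01, 0, 0, -0.001, 0, 0.01, 0, 0, -0.0015, 0, 0.01, 0, 0, -0.0015, 0, 0.01])

```text
t: 20.7
tcp_pos: [605.6, 0.3, 242.7]
tool_rot: [-0.0, 0.766, 0.643, 0.0]
ft_force: [-0.3, 0.5, -1.5]
opening: 15.9
```

```bash
cat > avg.py <<'E'
from cell import sensors,camera
import numpy as np
F=[];M=[];Z=[]
for i in range(8):
    camera("side"); s=sensors.sense(); F.append(s["ft_force"]);M.append(s["moment"]);Z.append(s["tcp_pos"])
print(s["t"],np.mean(F,0).round(2),np.std(F,0).round(2),np.mean(M,0).round(3),np.mean(Z,0).round(2),s["opening"])
E
python3 avg.py
```

```text
21.1 [ 0.4   0.36 -0.98] [0.51 0.3  0.21] [ 0.173 -0.191  0.018] [6.0560e+02 3.5000e-01 2.4275e+02] 16.092927442123845
```

move_arm(moves=[0, 0, -0.0005, 0, 0.01, 0, 0, -0.001, 0, 0.01, 0, 0, -0.0015, 0, 0.01, 0, 0, -0.002, 0, 0.01, 0, 0, -0.002, 0, 0.01])

```text
t: 21.6
tcp_pos: [605.6, 0.4, 240.7]
tool_rot: [-0.0, 0.766, 0.643, -0.0]
ft_force: [0.6, 0.3, -0.8]
opening: 15.8
```

move_arm(moves=[0, 0, -0.0005, 0, 0.01, 0, 0, -0.001, 0, 0.01, 0, 0, -0.0015, 0, 0.01, 0, 0, -0.002, 0, 0.01, 0, 0, -0.002, 0, 0.01])

```text
t: 22.1
tcp_pos: [605.6, 0.4, 238.7]
tool_rot: [-0.0, 0.766, 0.643, 0.0]
ft_force: [0.3, 0.3, -1.9]
opening: 15.8
```

```bash
python3 avg.py
```

```text
22.5 [ 0.36  0.51 -1.17] [0.57 0.41 0.56] [ 0.149 -0.23   0.019] [6.0561e+02 3.4000e-01 2.3873e+02] 15.79963982389417
```

move_arm(moves=[0, 0, -0.0005, 0, 0.01, 0, 0, -0.001, 0, 0.01, 0, 0, -0.0015, 0, 0.01, 0, 0, -0.002, 0, 0.01, 0, 0, -0.002, 0, 0.01])

```text
t: 23.0
tcp_pos: [605.7, 0.4, 236.9]
tool_rot: [0.0, 0.766, 0.643, 0.0]
ft_force: [0.5, 0.0, 2.4]
opening: 16.1
```

move_arm(moves=[0, 0, -0.0005, 0, 0.01, 0, 0, -0.001, 0, 0.01, 0, 0, -0.0015, 0, 0.01, 0, 0, -0.002, 0, 0.01, 0, 0, -0.002, 0, 0.01])

```text
t: 23.5
tcp_pos: [605.7, 0.3, 234.8]
tool_rot: [0.0, 0.766, 0.643, 0.0]
ft_force: [0.6, 0.2, 3.4]
opening: 16.0
```

```bash
python3 avg.py
```

```text
23.9 [0.44 0.24 3.65] [0.62 0.53 0.55] [ 0.125 -0.35   0.025] [6.0565e+02 3.4000e-01 2.3478e+02] 15.570168034269193
```

Drag is 3.65 − (−1.15 free-hanging) ≈ 4.8 N, mid-band and steady. Final look.

```bash
python3 - <<'E'
from cell import camera
from h import *
n,b="side",(120,310,190,340)
c=camera(n);W=cloud(c)
cv2.imwrite(f"pics/{n}8.png",cv2.resize(c["pixels"][b[0]:b[1],b[2]:b[3],::-1],None,fx=3,fy=3,interpolation=cv2.INTER_CUBIC))
k=(np.hypot(W[...,0]-522,W[...,1]-304)<70)&(W[...,2]>35)&(W[...,2]<60);P=W[k];print(len(P),P.mean(0),P[:,2].std(),cv2.minAreaRect(P[:,:2].astype(np.float32)))
# handle lower edge: dark pixels column
k=(np.hypot(W[...,0]-605,W[...,1])<22)&(W[...,2]>112)&(W[...,2]<175)
for lo in range(112,175,4):
    m=k&(W[...,2]>lo)&(W[...,2]<=lo+4)
    if m.sum(): print(lo,m.sum(),c["pixels"][m].mean(0).round())
E
```

```text
268 [521.6563925  311.4828764   43.39418431] 2.6661498960518806 ((522.68310546875, 307.39849853515625), (91.14803314208984, 31.50234603881836), 83.8876724243164)
112 9 [98. 92. 82.]
116 8 [94. 89. 79.]
120 7 [95. 89. 79.]
124 7 [103.  93.  80.]
128 8 [104.  93.  80.]
132 4 [104.  93.  79.]
136 10 [110.  95.  77.]
140 4 [88. 78. 66.]
144 3 [97. 79. 58.]
148 7 [101.  81.  57.]
152 11 [84. 67. 47.]
156 6 [84. 65. 44.]
160 12 [69. 55. 39.]
164 8 [67. 54. 38.]
168 6 [66. 52. 37.]
172 10 [64. 52. 39.]
```

View pics/side8.png

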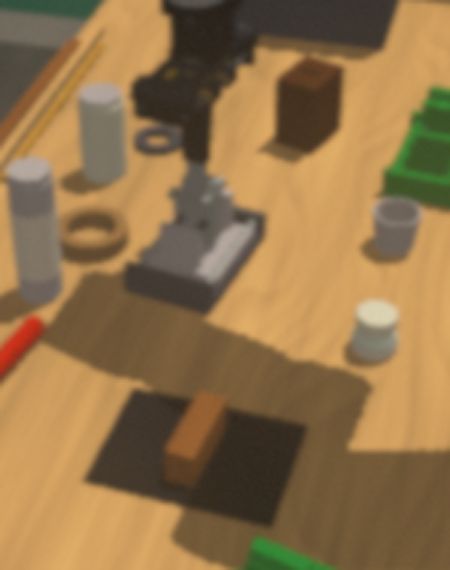

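The offcut lies flat on the mat (crop ~(195,440)), the blade stands in the gap (~(197,165)), and the bystanders haven't moved.

```bash
python3 -c "
from cell import sensors,ticket
s=sensors.sense();print(s['t'],s['ft_force'],s['tcp_pos'],s['opening']);print(ticket.hand_in())"
```

```text
23.95 [0.26427812 0.32785588 3.12386784] [6.05656613e+02 3.30131842e-01 2.34799520e+02] 15.688765804099083
the job is handed in; nothing more can be done
None
```

The job is done and handed in at 23.95 s. The offcut lies flat in the middle of the mat. The feeler blade is still gripped by its handle and held still between the stand's plates.

- **Offcut:** I lowered it until it touched the mat at about 11 N, then released it. The last depth picture shows it flat, with its top at about 43 mm, as expected.
- **Blade depth:** The tip is about 54.5 mm above the bench, which is 2–3 mm past where it first touched both plates. It is well above the stand's floor at 30 mm. The height comes from the arm's pose, and the handle's lower edge at about 145 mm in the picture agrees.
- **Drag:** It was about 4.8 N averaged over 0.4 s. The last single reading before hand-in gave about 4.3 N. Both are inside the 3–7 N band.
- **Sideways push on the block:** While I closed on the handle, the gripper was about 3 mm off-centre and pressed the blade sideways against the slot with up to about 9 N. I recentred before lifting, and the block looked unmoved afterwards.
- **Bystanders:** In the final side picture, the bystanders in frame stood where they were. I did not measure them again.

No check failed.

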